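Find the loose service hatch and push it open

TASK

Three of the four identical hatches on top of the low grey module are fastened from beneath and one is loose: press the blue dots, without forcing anything, until you find the hatch that rocks, then push its dotted end down into the bay until the hatch stands steeply open (45 degrees or more), and leave it so. Only touch the hatches with the fingertips; pick nothing up, and leave the bottles and other things where they stand.

Things in the scene. Friction and masses are not known exactly. Their poses are not given: they have to be found in the camera images.
- module: low slate-grey module, a fixed box 230 (its x) x 386 (its y) x 110 mm high. Origin: centre of its underside; x points from its vented front (robot side) to its back, y left, z up. Four identical light-grey hatches lie in a row, flush with its flat top; behind them is a plain rear strip (x 22 to 118 mm) where small containers stand
- hatch1 (a joint): hatch 1, at the module's -y end: plate 110 (x) x 62 (y) x 5 mm, pivoted about a line across its middle (parallel to module y, 35 mm in front of the module's origin), over a bay. Value in rad: 0 shut and flush (at the start), positive with the front, dotted end down and the rear end up, 1.05 at the open stop. The loose one can also dip to -0.12
- hatch2 (a joint): hatch 2, like hatch 1, 88 mm from it towards +y. The loose hatch (whichever it is) turns against light friction, 2 to 3 N at its dot, has no spring and stays where it is left
- hatch3 (a joint): hatch 3, like hatch 1, 88 mm from hatch 2 towards +y. Bay under each hatch: 66 mm wide, reaching 57 mm to the front of the pivot line, at least 60 mm deep under the loose one, so that fingertips can follow the plate down into it
- hatch4 (a joint): hatch 4, like hatch 1, at the module's +y end, 88 mm from hatch 3. A fastened hatch, whichever it is, rests on a stiff rubber buffer: its dot gives about 1 mm (0.04 rad) at 10 N and never more than 4 mm (0.1 rad), and it comes back when released
- hatch1_mark (a point): centre of the flat blue dot (20 mm across, the push point) on the top face of hatch 1: 33 mm in front of the pivot line, 22 mm from the front end, 110 mm above the bench while shut; axes as the module's while shut. Fingertips some 22 to 30 mm thick, shut, pressed straight down over the dot tip the loose hatch to 0.7 rad when 20 mm below the module's top, and to 0.9 when 30 mm below
- hatch2_mark (a point): the same point, the blue dot's centre, on hatch 2
- hatch3_mark (a point): the same point, the blue dot's centre, on hatch 3
- hatch4_mark (a point): the same point, the blue dot's centre, on hatch 4
- amber_bottle: amber glass jar, blue cap, 46 mm across, 68 mm high, loose on the module's rear strip; leave alone. Origin: centre of its underside, z up
- clear_vial: clear glass vial, blue cap, 26 mm across, 45 mm high, loose on the module's rear strip; leave alone. Origin: centre of its underside, z up
- screw_cap: blue screw cap, 42 mm across, 24 mm high, loose on the module's rear strip; leave alone. Origin: centre of its underside, z up
- white_jar: white plastic jar, 42 mm across, 50 mm high, loose on the module's rear strip; leave alone. Origin: centre of its underside, z up
- beaker: glass beaker, 72 mm across, 95 mm high, loose on the bench left of the module; leave alone. Origin: centre of its underside, z up
- reagent_bottle: clear bottle with blue cap, 74 mm across, 160 mm high, loose on the bench left of the module; leave alone. Origin: centre of its underside, z up
- vial_rack: blue block of sample vials, 85 x 125 x 46 mm, loose on the bench right of the module; leave alone. Origin: centre of its underside, z up

How it is judged:
By the outcome, as a careful person would: the job done as asked, in the order asked, and still so for the second after the job is handed in, with the robot touching nothing.
It also fails if it takes over 40 s, if anything falls off the work surface, if the arm or the gripper's body presses on something with over 40 N, if the wrist force passes 120 N, or if a joint passes its speed limit or range.

ROBOT

A 6-joint arm with a two-finger parallel gripper is mounted at the origin on the work surface. World frame = base frame: x ahead of the robot, y to its left, z up, the work surface at z = 0. Lengths are in m, angles in degrees, forces in N, time in s.
With the tool pointing down it reaches from about 0.35 to 0.875 m from the base axis. Payload 4.2 kg.
Tool frame: the origin (TCP) lies between the finger pads; the fingertips stand 8 mm ahead of it and the grasp point (between the pads) lies 11 mm behind it; x points along the fingers, y is the direction in which the jaws open and shut, and the axes are right-handed (so a half turn about x gives the same grasp; the last joint's range is limited). The gripper opens to 87 mm and grips with 3 to 60 N. Pads are 19 mm wide; open, the fingers measure 117 mm over their backs; the gripper's body (75 mm by 190 mm) begins 51 mm behind the grasp point.
Start: joints at [86.436, 22.042, 0.453, 0, -68.411, -14.817], TCP at [0.197, 0.593, 0.231] pointing down, gripper open.
Joint ranges: [-179.83, 179.83], [-69.29, 118.12], [-61.27, 80.66], [-181.25, 117.63], [-171.15, -9.14], [-177.46, 177.46]. Speed limits (degrees/s): [159.86, 159.86, 180, 180, 180, 180].

INTERFACE

Orientations are given as a 3x3 rotation matrix whose columns are the frame's x, y, z axes.
In Python, from station import r gives the robot as it stands. The module is installed in compiled form; this text tells all that it offers.
- The arm moves only by the tool move_arm, never from a script. Its argument "increments" is one flat list of numbers, 7 for each row, row after row: the turn, a rotation vector about the tool's x, y, z in degrees, then the shift along the tool's x, y, z in m, then the finger opening in m, from 0 to 0.087. A call has 1 to 12 rows; each row is the pose to reach, as a shift and turn from the pose commanded when the call began, along the tool's axes at that moment; what a row does not reach only later rows make up. A row lasts 1/12 s, in which the tool goes at most 41.7 mm and 7.16 degrees, less where a joint would pass 70% of its speed; a pose out of reach is approached as far as the arm can. A call with a gripper value outside its range is refused whole. The fingers move at their own pace and stop on an object; the grip force is fixed at half the most. Time passes only in rows, so rows that repeat a pose let the fingers close. It gives the time, the measured TCP pose, the force and the opening at its end, in the units of the state.
- r.sense(): the state, without advancing time (a new reading comes with each control period).
- r.capture(name): name is "side" or "top" or "wrist"; returns the picture (420x560x3 uint8, red, green, blue); there is no depth.
- r.calibration(name): a dict with "fx", "fy", "cx", "cy" (pixels), "D" ([k1, k2, p1, p2, k3] as OpenCV has them; the pictures are not rectified), "rvec" (rotation vector, rad) and "tvec" (3), from world to camera coordinates, as OpenCV has them; the wrist camera has in their place "tool_from_camera" (4x4, takes a point from camera to tool coordinates, whose origin is the TCP and whose axes are the tool frame's). Camera axes: x right, y down, z forward; pixel columns grow to the right and rows downward; lengths in m; the calibration is good to about 2 mm. A picture is of the moment at which its call begins: read the wrist's pose just before it. calibration takes no time and is no camera call.
- r.finish_job(): hands the job in, once; it reports no verdict.
The state is a dict: "time_s": time; "joints": joint angles; "joint_velocities": joint speeds; "effort": joint torques, N m; "tcp_pos": TCP position; "ee_rot": TCP orientation; "wrist_force": force on the tool from outside, world axes, zero at the start; "moment": the same for the moment, N m; "gripper_width": opening from 0.0 (shut) to 1.0 (fully open).
Only numpy, scipy, OpenCV 4.12 (cv2) and the standard library are available. Lean on these libraries where they do the work, as an engineer would, in place of code of your own. Each camera call takes 0.05 s, during which the arm holds its last target.

## Working session

There is one attempt and no reset: what is moved stays moved. The work goes in short steps, Python scripts to look and compute and a tool call to move; the robot and the scene stay as the last step left them, time stands still between calls to the robot, and variables do not carry over. Pictures are saved under pics/ and viewed, and the job is handed in when it is done.

Besides the shell and the picture viewer there is one more tool, called after "Call:" in YAML: its name, and indented under it one key for each argument. move_arm: Moves the arm, as the interface text tells. Its arguments: {"type":"object","properties":{"increments":{"type":"array","items":{"type":"number"}}},"required":["increments"]}

```bash
mkdir -p pics
python3 - <<'E'
from station import r
import cv2
s=r.sense();print(s)
for n in("side","top"):
    im=r.capture(n);cv2.imwrite(f"pics/{n}0.png",im[...,::-1]);print(n,r.calibration(n))
print(r.calibration("wrist"))
E
```

```text
{'time_s': 0.0, 'joints': array([ 8.64376493e+01,  2.20904231e+01,  3.78955793e-01, -2.65949174e-02,
       -6.84091125e+01, -1.48170547e+01]), 'joint_velocities': array([ 0.04304654, -0.00349048,  0.00567559,  0.01538068, -0.01106879,
       -0.06956731]), 'effort': array([-1.83362658e-04, -3.90673220e+01,  1.87403280e+01,  4.21989262e+00,
        1.08936671e-02, -1.92749039e-04]), 'tcp_pos': array([0.19687106, 0.59257542, 0.2294637 ]), 'ee_rot': array([[-5.61527527e-04, -3.15469863e-01, -9.48935430e-01],
       [-2.07359290e-03, -9.48933172e-01,  3.15470340e-01],
       [-9.99997692e-01,  2.14485105e-03, -1.21303970e-04]]), 'wrist_force': array([ 0.12220665, -0.05093075,  0.39492779]), 'moment': array([-0.05320742, -0.0270927 , -0.02234931]), 'gripper_width': 0.9950851860579597}
side {'fx': 513.7398343372602, 'fy': 513.7398343372602, 'cx': 279.94237162775744, 'cy': 197.35736009249038, 'D': array([0.05693468, 0.        , 0.        , 0.        , 0.        ]), 'rvec': array([ 2.27072246, -0.57920179,  0.23918965]), 'tvec': array([-0.47284891,  0.23760978,  1.19409207])}
top {'fx': 531.4143226684931, 'fy': 531.4143226684931, 'cx': 281.23271627410907, 'cy': 205.18244915144223, 'D': array([-0.07077081,  0.        ,  0.        ,  0.        ,  0.        ]), 'rvec': array([ 2.11279576, -2.17021584,  0.16230902]), 'tvec': array([-0.01164126,  0.56593601,  1.44747963])}
{'fx': 327.3373228468635, 'fy': 327.3373228468635, 'cx': 287.49364335578304, 'cy': 214.92934981151367, 'D': array([-0.06498185,  0.        ,  0.        ,  0.        ,  0.        ]), 'tool_from_camera': array([[ 6.45353429e-04, -2.69702471e-01,  9.62943488e-01,
        -1.54465218e-01],
       [ 9.99999780e-01,  3.21946106e-04, -5.80017035e-04,
         6.58537269e-04],
       [-1.53583878e-04,  9.62943650e-01,  2.69702620e-01,
        -7.44702078e-02],
       [ 0.00000000e+00,  0.00000000e+00,  0.00000000e+00,
         1.00000000e+00]])}
```

View pics/top0.png

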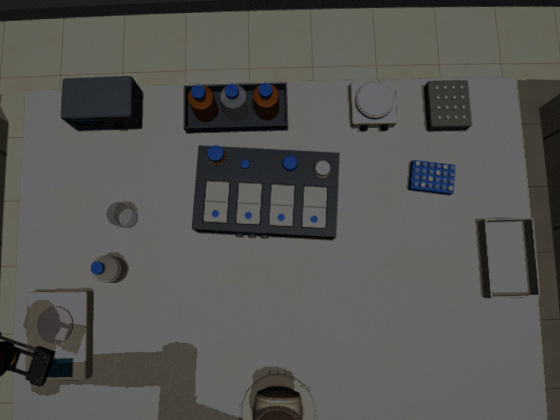

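View pics/side0.png

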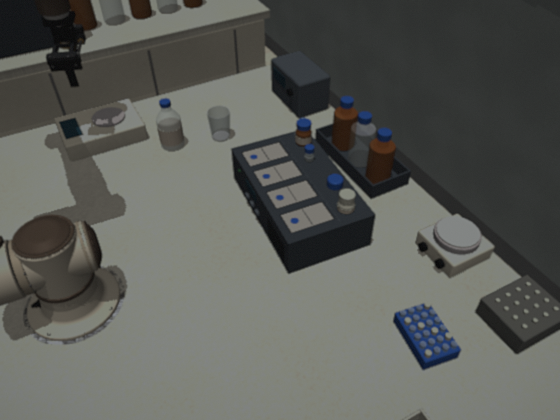

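The top view shows the four dots at about (215,213), (248,215), (281,217) and (314,219). In the side view they are at about (252,157), (263,174), (279,194) and (294,220). Hatch 1 (the -y end) is the rightmost in the top view. Next I'll locate them precisely.

```bash
cat > h.py <<'E'
import cv2,numpy as np
from station import r
def blobs(im,box):
    h=cv2.cvtColor(im,cv2.COLOR_RGB2HSV)
    m=cv2.inRange(h,(100,120,50),(130,255,255))
    k=np.zeros_like(m);x0,y0,x1,y1=box;k[y0:y1,x0:x1]=m[y0:y1,x0:x1]
    n,_,st,c=cv2.connectedComponentsWithStats(k)
    return [(c[i],st[i,4]) for i in range(1,n) if st[i,4]>8]
def ray(name,px,z):
    c=r.calibration(name);K=np.array([[c['fx'],0,c['cx']],[0,c['fy'],c['cy']],[0,0,1]])
    u=cv2.undistortPoints(np.array([[px]],float),K,c['D'])[0,0]
    R=cv2.Rodrigues(c['rvec'])[0];o=-R.T@c['tvec'];d=R.T@np.array([u[0],u[1],1])
    return o+d*(z-o[2])/d[2]
E
python3 - <<'E'
from h import *
for n,b in(("top",(195,140,340,240)),("side",(230,110,370,240))):
    im=cv2.imread(f"pics/{n}0.png")[...,::-1].copy()
    for c,a in blobs(im,b): print(n,c.round(1),a,ray(n,c,.11).round(4))
E
```

```text
top [214.8 152.4] 196 [0.7055 0.1505 0.11  ]
top [289.8 162. ] 182 [ 0.6729 -0.0532  0.11  ]
top [244.4 163.2] 77 [0.6732 0.07   0.11  ]
top [214.9 213.2] 36 [0.5381 0.1511 0.11  ]
top [247.8 215.2] 33 [0.5306 0.0632 0.11  ]
top [280.7 216.9] 35 [ 0.5237 -0.0245  0.11  ]
top [313.5 218.5] 32 [ 0.5169 -0.1118  0.11  ]
side [364.1 117. ] 132 [0.9072 0.1565 0.11  ]
side [303.4 124. ] 132 [0.7322 0.2133 0.11  ]
side [309.1 148.1] 71 [0.6889 0.1077 0.11  ]
side [253.5 156.2] 17 [0.5382 0.1503 0.11  ]
side [265.8 176. ] 16 [0.5302 0.0616 0.11  ]
side [334.6 181.2] 223 [ 0.6759 -0.042   0.11  ]
side [279.5 197. ] 22 [ 0.5236 -0.0255  0.11  ]
side [294.1 220.3] 27 [ 0.5159 -0.113   0.11  ]
```

Call:
move_arm:
  increments: [-0.3, 0, 0, 0, 0.006, -0.009, 0, -0.8, 0, 0, 0, 0.019, -0.028, 0, -1.5, 0, 0, 0, 0.034, -0.051, 0, -2.3, 0, 0, 0, 0.053, -0.079, 0, -3, 0, 0, 0, 0.072, -0.107, 0, -3.8, 0, 0, 0, 0.091, -0.135, 0, -4.6, 0, 0, 0, 0.11, -0.163, 0, -5.4, 0, 0, 0, 0.129, -0.191, 0, -6.2, 0, 0, 0, 0.146, -0.217, 0, -6.9, 0, 0, 0, 0.162, -0.241, 0, -7.4, 0, 0, 0, 0.174, -0.258, 0, -7.7, 0, 0, 0, 0.18, -0.267, 0]

```text
time_s: 1.1
tcp_pos: [0.3946, 0.3351, 0.2305]
ee_rot: [[-0.001, -0.187, -0.982], [-0.001, -0.982, 0.187], [-1.0, 0.001, 0.0]]
wrist_force: [-0.1, -0.3, -0.2]
gripper_width: 0.173
```

Call:
move_arm:
  increments: [-0.5, 0, 0, 0, 0.012, -0.014, 0, -1.2, 0, 0, 0, 0.03, -0.034, 0, -2, 0, 0, 0, 0.05, -0.057, 0, -2.8, 0, 0, 0.01, 0.071, -0.081, 0, -3.6, 0, 0, 0.02, 0.092, -0.105, 0, -4.4, 0, 0, 0.03, 0.113, -0.129, 0, -5.2, 0, 0, 0.04, 0.132, -0.15, 0, -5.8, 0, 0, 0.05, 0.146, -0.166, 0, -6.1, 0, 0, 0.06, 0.154, -0.175, 0, -6.1, 0, 0, 0.068, 0.154, -0.175, 0, -6.1, 0, 0, 0.07, 0.154, -0.175, 0, -6.1, 0, 0, 0.07, 0.154, -0.175, 0]

```text
time_s: 2.1
tcp_pos: [0.5363, 0.154, 0.1599]
ee_rot: [[-0.002, -0.08, -0.997], [-0.001, -0.997, 0.08], [-1.0, 0.001, 0.002]]
wrist_force: [0.7, 0.4, 0.1]
gripper_width: 0.007
```

Run:
```python
from station import r
import cv2
for n in("side","wrist"):
    im=r.capture(n);cv2.imwrite(f"pics/{n}1.png",im[...,::-1])
print({k:r.sense()[k] for k in("time_s","tcp_pos","ee_rot","wrist_force","gripper_width")})
```

```text
{'time_s': 2.2, 'tcp_pos': array([0.53692287, 0.15492807, 0.16111206]), 'ee_rot': array([[ 7.73576109e-04, -7.86151487e-02, -9.96904740e-01],
       [ 2.59698124e-04, -9.96904989e-01,  7.86153699e-02],
       [-9.99999667e-01, -3.19709263e-04, -7.50765675e-04]]), 'wrist_force': array([ 0.54502218, -0.22482369, -0.4003222 ]), 'gripper_width': 0.001514131389019556}
```

View pics/wrist1.png

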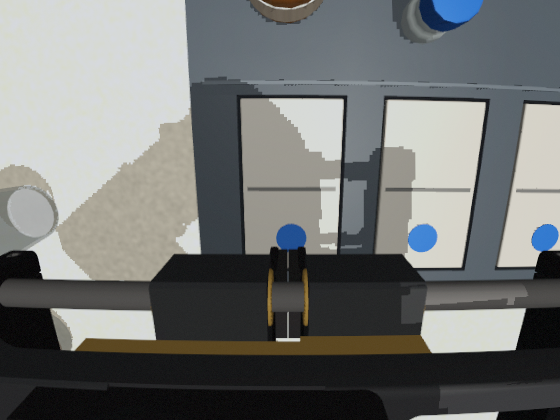

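View pics/side1.png

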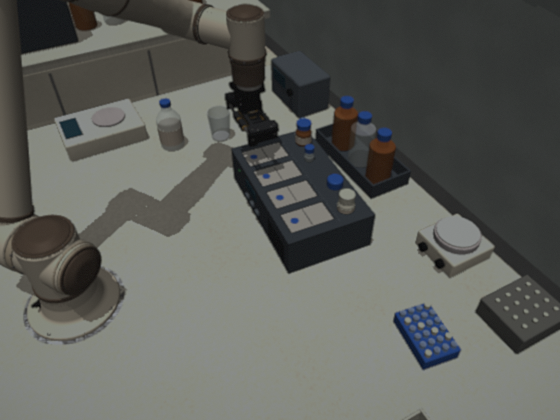

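The wrist view shows the shut fingertips just above dot 4 at (291,237). I'll lower them to just touching.

Call:
move_arm:
  increments: [0, 0, 0, 0.006, 0.002, -0.001, 0, 0, 0, 0, 0.016, 0.004, -0.001, 0, 0, 0, 0, 0.026, 0.004, -0.001, 0, 0, 0, 0, 0.034, 0.004, -0.001, 0, 0, 0, 0, 0.039, 0.004, -0.001, 0, 0, 0, 0, 0.041, 0.004, -0.001, 0, 0, 0, 0, 0.042, 0.004, -0.001, 0, 0, 0, 0, 0.042, 0.004, -0.001, 0]

```text
time_s: 2.87
tcp_pos: [0.5379, 0.1503, 0.1185]
ee_rot: [[0.0, -0.08, -0.997], [-0.0, -0.997, 0.08], [-1.0, 0.0, -0.0]]
wrist_force: [-0.8, 0.6, -0.8]
gripper_width: 0.003
```

Call:
move_arm:
  increments: [0, 0, 0, 0.001, 0, 0, 0, 0, 0, 0, 0.001, 0, 0, 0, 0, 0, 0, 0.002, 0, 0, 0, 0, 0, 0, 0.002, 0, 0, 0]

```text
time_s: 3.2
tcp_pos: [0.5383, 0.1506, 0.1178]
ee_rot: [[0.002, -0.079, -0.997], [0.001, -0.997, 0.079], [-1.0, -0.001, -0.002]]
wrist_force: [-2.3, 0.1, 5.2]
gripper_width: 0.001
```

Call:
move_arm:
  increments: [0, 0, 0, 0.001, 0, 0, 0, 0, 0, 0, 0.002, 0, 0, 0, 0, 0, 0, 0.002, 0, 0, 0]

```text
time_s: 3.45
tcp_pos: [0.5383, 0.1505, 0.1173]
ee_rot: [[0.002, -0.079, -0.997], [0.0, -0.997, 0.079], [-1.0, -0.001, -0.002]]
wrist_force: [-5.0, 0.0, 13.3]
gripper_width: 0.004
```

Dot 4 reads 13 N and gives under 1 mm, so hatch 4 is fastened. On to hatch 3.

Call:
move_arm:
  increments: [0, 0, 0, -0.008, 0, 0, 0, 0, 0, 0, -0.02, 0, 0, 0, 0, 0, 0, -0.024, 0.01, 0, 0, 0, 0, 0, -0.024, 0.03, 0, 0, 0, 0, 0, -0.024, 0.055, 0, 0, 0, 0, 0, -0.024, 0.077, 0, 0, 0, 0, 0, -0.022, 0.087, 0, 0, 0, 0, 0, -0.014, 0.088, 0, 0, 0, 0, 0, -0.007, 0.088, 0, 0, 0, 0, 0, -0.004, 0.088, 0, 0, 0, 0, 0, -0.004, 0.088, 0, 0]

```text
time_s: 4.37
tcp_pos: [0.5304, 0.0626, 0.1181]
ee_rot: [[-0.002, -0.078, -0.997], [-0.002, -0.997, 0.079], [-1.0, 0.002, 0.002]]
wrist_force: [-1.7, -0.9, 2.4]
gripper_width: 0.004
```

Call:
move_arm:
  increments: [0, 0, 0, 0.001, 0, 0, 0, 0, 0, 0, 0.001, 0, 0, 0, 0, 0, 0, 0.002, 0, 0, 0, 0, 0, 0, 0.002, 0, 0, 0]

```text
time_s: 4.7
tcp_pos: [0.5305, 0.0628, 0.1175]
ee_rot: [[-0.001, -0.078, -0.997], [-0.002, -0.997, 0.078], [-1.0, 0.002, 0.001]]
wrist_force: [-3.3, -2.6, 10.7]
gripper_width: 0.006
```

Hatch 3 is stiff too, at 10.7 N with about 0.6 mm of give. On to hatch 2.

Call:
move_arm:
  increments: [0, 0, 0, -0.008, 0, 0, 0, 0, 0, 0, -0.018, 0, 0, 0, 0, 0, 0, -0.022, 0.01, 0, 0, 0, 0, 0, -0.022, 0.03, 0, 0, 0, 0, 0, -0.022, 0.055, 0, 0, 0, 0, 0, -0.022, 0.077, 0, 0, 0, 0, 0, -0.02, 0.087, 0, 0, 0, 0, 0, -0.012, 0.088, 0, 0, 0, 0, 0, -0.005, 0.088, 0, 0, 0, 0, 0, -0.002, 0.088, 0, 0, 0, 0, 0, -0.002, 0.088, 0, 0]

```text
time_s: 5.62
tcp_pos: [0.5233, -0.0247, 0.1174]
ee_rot: [[-0.002, -0.079, -0.997], [-0.001, -0.997, 0.079], [-1.0, 0.001, 0.002]]
wrist_force: [0.3, 0.3, 0.0]
gripper_width: -0.0
```

Call:
move_arm:
  increments: [0, 0, 0, 0.001, 0, 0, 0, 0, 0, 0, 0.001, 0, 0, 0, 0, 0, 0, 0.002, 0, 0, 0, 0, 0, 0, 0.002, 0, 0, 0]

```text
time_s: 5.95
tcp_pos: [0.524, -0.0246, 0.1168]
ee_rot: [[0.001, -0.079, -0.997], [0.0, -0.997, 0.079], [-1.0, -0.0, -0.001]]
wrist_force: [-0.7, 0.1, 0.5]
gripper_width: 0.005
```

Call:
move_arm:
  increments: [0, 0, 0, 0.001, 0, 0, 0, 0, 0, 0, 0.002, 0, 0, 0, 0, 0, 0, 0.003, 0, 0, 0, 0, 0, 0, 0.003, 0, 0, 0]

```text
time_s: 6.28
tcp_pos: [0.5241, -0.0249, 0.1137]
ee_rot: [[0.001, -0.08, -0.997], [0.0, -0.997, 0.08], [-1.0, -0.001, -0.001]]
wrist_force: [0.8, 2.1, 2.6]
gripper_width: 0.002
```

Hatch 2 gives over 3 mm at about 2.6 N, so it's the loose one. I'll push it down gradually.

Call:
move_arm:
  increments: [0, 0, 0, 0.002, 0, 0, 0, 0, 0, 0, 0.004, 0, 0, 0, 0, 0, 0, 0.006, 0, 0, 0, 0, 0, 0, 0.008, 0, 0, 0, 0, 0, 0, 0.01, 0, 0, 0, 0, 0, 0, 0.012, 0, 0, 0, 0, 0, 0, 0.012, 0, 0, 0]

```text
time_s: 6.87
tcp_pos: [0.523, -0.0255, 0.1007]
ee_rot: [[-0.002, -0.08, -0.997], [-0.0, -0.997, 0.08], [-1.0, 0.001, 0.002]]
wrist_force: [-0.4, -0.5, 2.2]
gripper_width: 0.002
```

Call:
move_arm:
  increments: [0, 0, 0, 0.002, 0, 0, 0, 0, 0, 0, 0.004, 0, 0, 0, 0, 0, 0, 0.006, 0, 0, 0, 0, 0, 0, 0.008, 0, 0, 0, 0, 0, 0, 0.01, 0, 0, 0, 0, 0, 0, 0.012, 0, 0, 0, 0, 0, 0, 0.014, 0, 0, 0, 0, 0, 0, 0.014, 0, 0, 0]

```text
time_s: 7.53
tcp_pos: [0.5232, -0.0252, 0.0868]
ee_rot: [[-0.001, -0.08, -0.997], [-0.0, -0.997, 0.08], [-1.0, 0.0, 0.001]]
wrist_force: [-1.0, 0.5, 1.0]
gripper_width: 0.004
```

About 31 mm below the top, so roughly 0.9 rad. Now straight up and away.

Call:
move_arm:
  increments: [0, 0, 0, -0.004, 0, 0, 0, 0, 0, 0, -0.01, 0, 0, 0, 0, 0, 0, -0.02, 0, 0, 0, 0, 0, 0, -0.035, 0, 0, 0, 0, 0, 0, -0.055, 0, 0, 0, 0, 0, 0, -0.08, 0, 0, 0, 0, 0, 0, -0.105, 0, 0.01, 0, 0, 0, 0, -0.125, 0, 0.03, 0, 0, 0, 0, -0.135, 0, 0.055, 0, 0, 0, 0, -0.14, 0, 0.075, 0, 0, 0, 0, -0.14, 0, 0.08, 0, 0, 0, 0, -0.14, 0, 0.08, 0]

```text
time_s: 8.53
tcp_pos: [0.4432, -0.0187, 0.2291]
ee_rot: [[0.003, -0.079, -0.997], [0.001, -0.997, 0.079], [-1.0, -0.001, -0.003]]
wrist_force: [-0.8, 0.4, 0.9]
gripper_width: 0.004
```

Run:
```python
from h import *
for n in("side","top","wrist"):
    im=r.capture(n)
    if n!="wrist":
        b=(195,140,340,240) if n=="top" else (230,110,370,240)
        for c,a in blobs(im,b): print(n,c.round(1),a)
        x0,y0,x1,y1=b; crop=cv2.resize(im[y0-20:y1+30,x0-20:x1+20],None,fx=4,fy=4)[:600,:800]
        cv2.imwrite(f"pics/{n}2.png",crop[...,::-1])
    else: cv2.imwrite(f"pics/{n}2.png",im[...,::-1])
print({k:r.sense()[k] for k in("time_s","tcp_pos","wrist_force")})
```

```text
side [364. 117.] 133
side [303.5 124.1] 132
side [309.2 148.2] 76
side [334.6 181.2] 228
side [265.8 176. ] 16
side [283.9 203.6] 19
side [294.1 220.3] 27
top [214.8 152.4] 196
top [289.8 162. ] 184
top [244.5 163.2] 77
top [214.9 213.2] 37
top [247.7 215. ] 30
top [313.5 218.6] 31
{'time_s': 8.6833, 'tcp_pos': array([ 0.44474861, -0.01873248,  0.22764283]), 'wrist_force': array([ 0.11899856, -0.23001191,  0.37594323])}
```

View pics/side2.png

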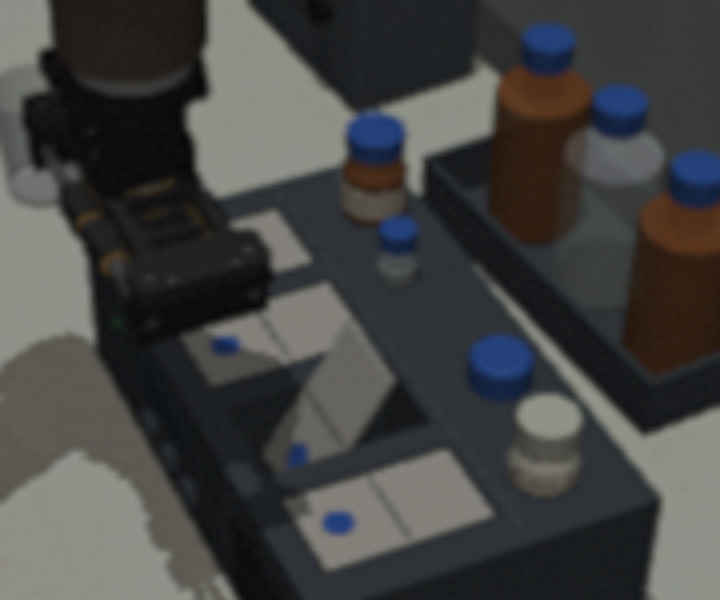

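View pics/wrist2.png

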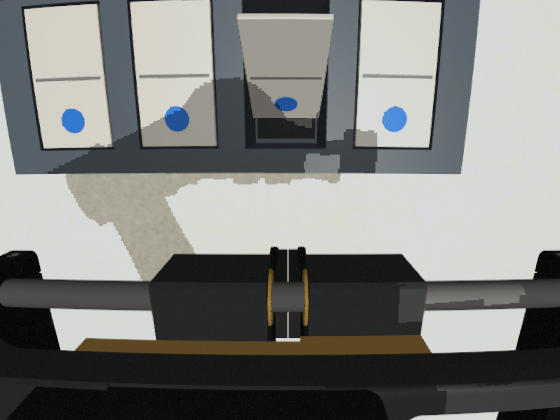

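The side view shows hatch 2 standing open with its rear end up. Its dot is down in the bay at side pixel (284,204), and the bottles haven't moved. I'll check the angle from that pixel.

Run:
```python
from h import *
c=r.calibration("side");K=np.array([[c['fx'],0,c['cx']],[0,c['fy'],c['cy']],[0,0,1]])
ex=np.array([.9966,-.082,0]);P=np.array([.5236,-.025,.11])+.033*ex
for t in(0,.6,.7,.8,.9,1.0):
    p=P-.033*(np.cos(t)*ex+np.sin(t)*np.array([0,0,1]))
    print(t,cv2.projectPoints(p[None],c['rvec'],c['tvec'],K,c['D'])[0].ravel().round(1))
```

```text
0 [279.4 196.9]
0.6 [281.6 201.6]
0.7 [282.3 202.1]
0.8 [283.1 202.5]
0.9 [284.  202.9]
1.0 [285.  203.1]
```

The dot pixel matches about 0.9 rad (51 degrees), in agreement with the push depth.

```bash
python3 -c "
from station import r
print(r.finish_job())"
```

```text
the job is handed in; nothing more can be done
None
```

Hatch 2 was the loose one. It now stands open at about 0.9 rad (roughly 51°), and the job was handed in at about 8.7 s.

- **Finding it:** I pressed the dots from the +y end with the gripper shut. Hatch 4 gave under 1 mm at 13 N and hatch 3 about 0.6 mm at 11 N, so both are fastened. Hatch 2 gave over 3 mm at about 2.6 N. I did not press hatch 1.
- **Opening it:** I pushed hatch 2's dot to about 31 mm below the module's top, against only 1–3 N. Then I lifted straight up and backed the arm off towards the robot.
- **Last checks:** With the arm clear, the side view put the dot at (283.9, 203.6). The column matches about 0.9 rad; the row sits 0.7 px below the prediction, which is within calibration error. The blue caps of the amber jar, clear vial and screw cap stayed within 0.1 px. The white jar looked unmoved by eye, and the wrist force was about zero. I did not measure the beaker, reagent bottle or vial rack, but the arm went nowhere near the rack and passed above the other two. No check failed.

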